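# Set the flat gauge in the gap block up to its red band

### The arm

A 7-joint arm with a two-finger parallel gripper is mounted at the origin on a cart in front of the work surface, level with it; the furniture and walls round the work are solid. World frame = base frame: x ahead of the robot, y to its left, z up, the work surface at z = 0. Lengths are in m, angles in rad, forces in N, time in s.
With the tool pointing down it reaches from about 0.35 to 0.9 m from the base axis. Payload 8.1 kg.
Tool frame: the origin (TCP) lies between the finger pads; the fingertips stand 22 mm ahead of it and the grasp point (between the pads) lies 3 mm ahead of it; z points along the fingers, y is the line along which they close (so a half turn about z gives the same grasp; the last joint's range is limited). The gripper opens to 92 mm and grips with 3 to 60 N. Pads are 19 mm wide; open, the fingers measure 130 mm over their backs; the gripper's body (75 mm by 190 mm) begins 47 mm behind the grasp point.
Start: joints at [1.12, 0.434, 0.025, 1.573, -0.012, 1.134, -0.075], TCP at [0.213, -0.588, 0.249] pointing down, gripper open.
Joint ranges: [-2.62, 2.62], [-0.44, 2.09], [-1.27, 1.32], [0.08, 2.57], [-1.32, 4.46], [0.12, 2], [-2.74, 2.74]. Speed limits (rad/s): [2.22, 2.22, 3.01, 3.01, 3.14, 3.14, 3.14].

### API

Orientations are given as a unit quaternion [w, x, y, z].
In Python, from cell import read_state, eyes, ticket gives the robot as it stands. The module is installed in compiled form; this text tells all that it offers.
- The arm moves only by the tool apply_moves, never from a script. Its argument "plan" is a list of rows, each a list of 3 entries, a list of its own where there are three numbers: the turn, a rotation vector about the world's x, y, z in degrees, then the shift along the world's x, y, z in mm, then the finger opening in mm, from 0 to 91.8. In form: [[[rx, ry, rz], [x, y, z], fingers], ...]. A call has 1 to 20 rows; each row is the pose to reach, as a shift and turn from the pose commanded when the call began; what a row does not reach only later rows make up. A row lasts 1/8 s, in which the tool goes at most 62.5 mm and 10.7 degrees, less where a joint would pass 70% of its speed; a pose out of reach is approached as far as the arm can. A call with a gripper value outside its range is refused whole. The fingers move at their own pace and stop on an object; the grip force is fixed at half the most. Time passes only in rows, so rows that repeat a pose let the fingers close. It gives the time, the measured TCP pose, the force, the opening and the grip force at its end, in the units of the state.
- read_state(): the state, without advancing time (a new reading comes with each control period).
- eyes.get_image(name): name is "side" or "top" or "wrist"; returns the picture (384x512x3 uint8, blue, green, red); there is no depth.
- eyes.camera_params(name): a dict with "fx", "fy", "cx", "cy" (pixels), "extrinsics" (4x4, takes a point from world to camera coordinates); the wrist camera has in their place "tool_from_camera" (4x4, takes a point from camera to tool coordinates, whose origin is the TCP and whose axes are the flange's). Camera axes: x right, y down, z forward; pixel columns grow to the right and rows downward; lengths in m; the calibration is good to about 2 mm. A picture is of the moment at which its call begins: read the wrist's pose just before it. camera_params takes no time and is no camera call.
- ticket.close_job(): hands the job in; it is judged then, once.
The state is a dict: "time": time; "qpos": joint angles; "joint_vel": joint speeds; "joint_torque": joint torques, N m; "ee_pos": TCP position; "tool_rot": TCP orientation; "wrist_force": force on the tool from outside, world axes, zero at the start; "wrist_torque": the same for the moment, N m; "opening": finger opening in m; "grasp_force": force on a finger pad.
Only numpy, scipy, OpenCV 4.12 (cv2) and the standard library are available. Lean on these libraries where they do the work, as an engineer would, in place of code of your own. Each camera call takes 0.05 s, during which the arm holds its last target. There are 200 camera calls.

### The job

Move the sand timer off the ledge of the gap block and stand it upright on the bench, without ever tipping it over. Draw the flat gauge out of its roofed holder (only the blade can be reached there, so you will have to put it down and take it anew by the handle) and push its blade straight into the gap of the block until the mouth of the gap lies within the red band on the blade; let go and leave it resting there. Leave the jar, the tin and the adapter where they stand.

Things in the scene. Friction and masses are not known exactly. Their poses are not given: they have to be found in the camera images.
- gauge: flat gauge, loose, 160 mm long, 0.1 kg, mass centre near the origin. Origin: centre of its flat underside; x runs along it to the blade's tip, z up. Dark steel blade x = -10 to +80 mm, 24 wide, 6 thick (z 0 to 6); black ribbed handle x = -80 to -10 mm, 26 wide, 18 high (z 0 to 18). Red band round the blade at x = 35 to 45 mm. Starts in the holder with some 50 mm of blade standing out
- gauge_tip (a point): point on the gauge: middle of the blade's tip, at the underside (gauge x = 80 mm, z = 0); axes as the gauge. The red band lies 35 to 45 mm behind it
- gap_block: aluminium two-jaw block, fixed. Origin at its underside; x points into the gap, z up. Lower jaw x = -75 to +40 mm, 70 wide, top at z = 28 mm. Upper jaw over x = -20 to +40 mm, top at 60 mm, with screws and a knob up to 72 mm. Lower jaw stands out before the mouth as an open ledge 55 mm long
- gap_mouth (a point): middle of the gap's mouth on the gap block (block x = -20 mm), at the ledge's level, 28 mm above the bench; x points straight into the gap, z up. The gap is level, 8 mm high, 34 mm wide between side cheeks, 60 mm deep and open at the far end (no stop)
- holder: gauge holder, fixed, grey with a blue roof. Origin at its underside; x along the blade that stands out, z up. Floor at z = 22 mm, x = -60 to +56 mm, y = -22 to +20 mm; roof over all of it, z = 43 to 48 mm. Walls at -y (y = -22 to -16) and rear (x = -60 to -55). Open at +y and +x: the gauge slides out to +y (40 mm clears the roof) or along +x
- sand_timer: sand timer, loose, 42 x 42 x 104 mm, 0.045 kg: green octagon caps 42 mm wide and 6 mm thick at both ends, glass 25 mm thick between them; origin: centre of its underside, z up. It starts upright on the ledge of the gap block, in front of the mouth
- jar: bystander, loose: glass jar with green lid, 64 mm diameter, 136 mm high; origin: centre of its underside. Leave it alone
- tin: bystander, loose: flat round grey tin, 67 mm diameter, 26 mm high; origin: centre of its underside. Leave it alone
- adapter: bystander, loose: ivory mains adapter block 41 x 39 x 43 mm; origin: centre of its underside. Leave it alone
- tube_bend (a point): point on a thin fixed tube, where it leaves the bench. The tube comes from a 200 mm tall riser near world (0.35, 0.20), lies along the bench (7 mm high) to this point, then rises through (0.52, 0.38) at 60 mm (0.56, 0.35) at 170 mm and (0.60, 0.28) at 230 mm. Lay nothing on it. Beyond it a fixed power strip: near edge from world (0.56, 0.36) to (0.69, 0.69), 60 mm high
There are look-alikes about, which are no part of the job. What is shaped like the gap_block but yellow is not meant.

How it is judged:
By the outcome, as a careful person would: the job done as asked, in the order asked, and still so for the second after the job is handed in, with the robot touching nothing.
It also fails if it takes over 69 s, if anything falls off the work surface, if the arm or the gripper's body presses on something with over 40 N, if the wrist force passes 120 N, or if a joint passes its speed limit or range.

## Working session

There is one attempt and no reset: what is moved stays moved. The work goes in short steps, Python scripts to look and compute and a tool call to move; the robot and the scene stay as the last step left them, time stands still between calls to the robot, and variables do not carry over. Pictures are saved under pics/ and viewed, at most 10 in all, crops included, and the job is handed in when it is done.

Besides the shell and the picture viewer there is one more tool, called after "Emit:" as a command line: name --argument value ..., lists and objects as JSON in quotes. apply_moves: Moves the arm, as the interface text tells. Its arguments: {"type":"object","properties":{"plan":{"type":"array","items":{"type":"array"}}},"required":["plan"]}

```bash
mkdir -p pics; cat > h.py <<'E'
import numpy as np, cv2
from cell import read_state, eyes, ticket
from scipy.spatial.transform import Rotation as R
def T_tool(s):
    q=s['tool_rot']; T=np.eye(4); T[:3,:3]=R.from_quat([q[1],q[2],q[3],q[0]]).as_matrix(); T[:3,3]=s['ee_pos']; return T
def cam(name,s=None):
    p=eyes.camera_params(name); K=np.array([[p['fx'],0,p['cx']],[0,p['fy'],p['cy']],[0,0,1.]])
    C=T_tool(s)@np.array(p['tool_from_camera']) if name=='wrist' else np.linalg.inv(np.array(p['extrinsics']))
    return K,C   # C: world from camera
def ray(KC,u,v):
    K,C=KC; d=C[:3,:3]@np.linalg.inv(K)@np.array([u,v,1.]); return C[:3,3],d
def onplane(KC,u,v,z):
    o,d=ray(KC,u,v); return o+d*(z-o[2])/d[2]
def proj(KC,P):
    K,C=KC; p=np.linalg.inv(C)@np.append(P,1); q=K@p[:3]; return q[:2]/q[2]
def tri(KC1,a,KC2,b):
    o1,d1=ray(KC1,*a); o2,d2=ray(KC2,*b); A=np.stack([d1,-d2],1)
    t=np.linalg.lstsq(A,o2-o1,rcond=None)[0]; p,q=o1+t[0]*d1,o2+t[1]*d2
    return (p+q)/2, np.linalg.norm(p-q)
E
python3 - <<'E'
from h import *
s=read_state();print({k:np.round(v,3) for k,v in s.items()})
for n in('top','side'):
    cv2.imwrite(f'pics/{n}0.png',eyes.get_image(n)); K,C=cam(n); print(n,K[0,0],C.round(3).tolist())
    np.save(f'{n}0.npy',cv2.imread(f'pics/{n}0.png'))
print(eyes.camera_params('wrist'))
E
```

```text
{'time': np.float64(0.0), 'qpos': array([ 1.12 ,  0.435,  0.025,  1.574, -0.012,  1.134, -0.075]), 'joint_vel': array([-0.   ,  0.001,  0.001,  0.001, -0.   ,  0.001, -0.   ]), 'joint_torque': array([-0.0000e+00, -6.6785e+01,  9.8500e-01, -3.1446e+01, -6.0000e-02,
        4.3000e-02,  0.0000e+00]), 'ee_pos': array([ 0.213, -0.587,  0.248]), 'tool_rot': array([-0.001,  0.985,  0.173, -0.   ]), 'wrist_force': array([-0.291,  0.325,  0.518]), 'wrist_torque': array([ 0.011, -0.004,  0.036]), 'grasp_force': np.float64(0.0), 'opening': np.float64(0.092)}
top 351.2385404594788 [[0.018, -0.995, 0.098, 0.428], [-1.0, -0.019, -0.009, 0.45], [0.01, -0.098, -0.995, 0.989], [0.0, 0.0, 0.0, 1.0]]
side 482.78844024355544 [[-1.0, -0.015, -0.0, 0.503], [-0.009, 0.631, -0.775, 1.324], [0.012, -0.775, -0.631, 0.794], [0.0, 0.0, 0.0, 1.0]]
{'fx': 286.92770031810005, 'fy': 286.92770031810005, 'cx': 254.9609664215052, 'cy': 195.41806283120067, 'tool_from_camera': array([[ 3.95699534e-04, -9.65448727e-01, -2.60592784e-01,
         6.97751393e-02],
       [ 9.99999899e-01,  3.26038405e-04,  3.10546323e-04,
        -1.19698989e-03],
       [-2.14853296e-04, -2.60592881e-01,  9.65448758e-01,
        -1.35767373e-01],
       [ 0.00000000e+00,  0.00000000e+00,  0.00000000e+00,
         1.00000000e+00]])}
```

View pics/top0.png

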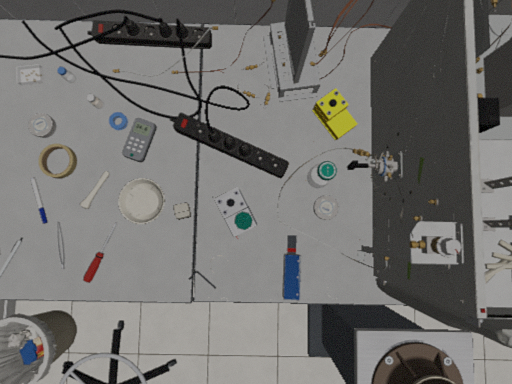

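View pics/side0.png

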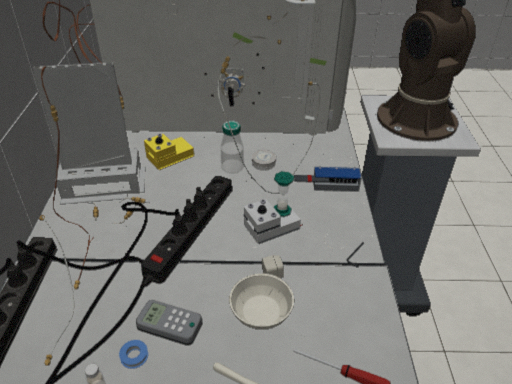

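```bash
python3 - <<'E'
from h import *
t=np.load('top0.npy')[170:305,205:345]; s=np.load('side0.npy')[160:245,235:365]
cv2.imwrite('pics/tc.png',cv2.resize(t,None,fx=4.4,fy=4.4,interpolation=cv2.INTER_CUBIC))
cv2.imwrite('pics/sc.png',cv2.resize(s,None,fx=6,fy=6,interpolation=cv2.INTER_CUBIC))
E
```

```text
(no output)
```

View pics/tc.png

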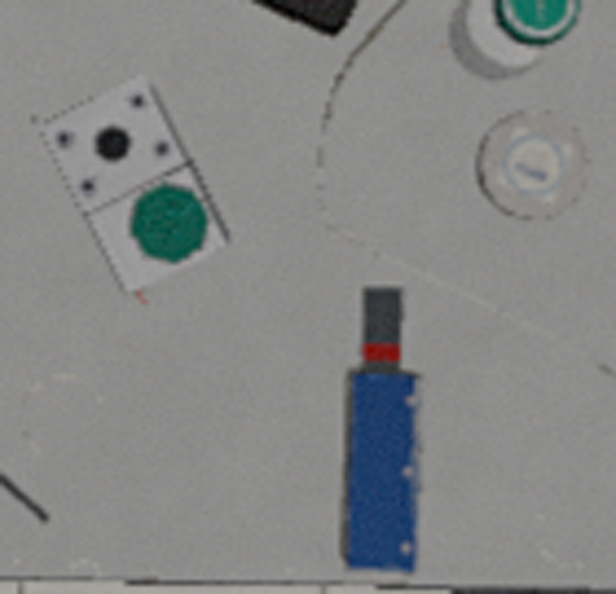

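View pics/sc.png

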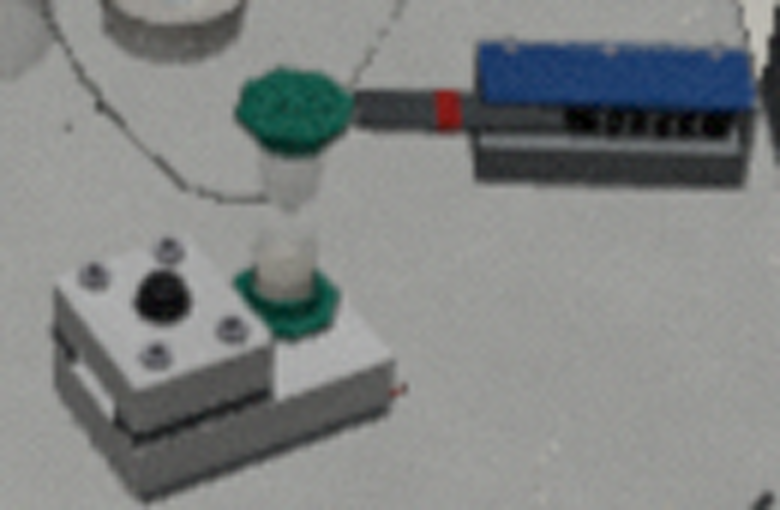

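```bash
python3 - <<'E'
from h import *
T=cam('top');S=cam('side')
f=lambda x,y:((x+.5)/4.4-.5+205,(y+.5)/4.4-.5+170)
g=lambda x,y:((x+.5)/6-.5+235,(y+.5)/6-.5+160)
for n,z,pts in [('upper',.060,[(40,123),(150,75),(192,160),(88,213)]),('ledge',.028,[(132,293),(228,240)]),('timer',.132,[(170,223)]),('roof',.048,[(352,370),(417,373),(414,570),(346,568)]),('blade',.028,[(364,288),(402,288),(363,345),(401,345),(363,361)]),('tin',.026,[(533,165)]),('jar',.136,[(540,5)])]:
    for p in pts: print(n,onplane(T,*f(*p),z).round(4))
print('side')
for n,z,pts in [('upper',.060,[(55,285),(175,235),(272,345),(137,390)]),('ledge',.028,[(395,357)]),('timer',.132,[(294,103)]),('roof',.048,[(478,45),(750,43),(755,107),(475,103)]),('blade',.028,[(352,95),(352,127),(437,93),(437,130),(460,92),(462,130)])]:
    for p in pts: print(n,onplane(S,*g(*p),z).round(4))
E
```

```text
upper [0.5013 0.5536 0.06  ]
upper [0.5317 0.4881 0.06  ]
upper [0.4808 0.4617 0.06  ]
upper [0.4478 0.5233 0.06  ]
ledge [0.3998 0.4974 0.028 ]
ledge [0.4335 0.4387 0.028 ]
timer [0.4416 0.4722 0.132 ]
roof [0.3568 0.3629 0.048 ]
roof [0.3557 0.3238 0.048 ]
roof [0.24   0.3248 0.048 ]
roof [0.2405 0.3653 0.048 ]
blade [0.4055 0.3542 0.028 ]
blade [0.4059 0.3307 0.028 ]
blade [0.3706 0.3545 0.028 ]
blade [0.3711 0.3311 0.028 ]
blade [0.3609 0.3544 0.028 ]
tin [0.4836 0.2491 0.026 ]
jar [0.5668 0.268  0.136 ]
side
upper [0.5282 0.5016 0.06  ]
upper [0.4825 0.4714 0.06  ]
upper [0.4467 0.5332 0.06  ]
upper [0.4967 0.5584 0.06  ]
ledge [0.3969 0.5046 0.028 ]
timer [0.4401 0.4791 0.132 ]
roof [0.3517 0.3298 0.048 ]
roof [0.2343 0.3255 0.048 ]
roof [0.2393 0.3701 0.048 ]
roof [0.3564 0.3702 0.048 ]
blade [0.405  0.3403 0.028 ]
blade [0.4061 0.3624 0.028 ]
blade [0.3682 0.338  0.028 ]
blade [0.3702 0.3636 0.028 ]
blade [0.3583 0.3371 0.028 ]
blade [0.3595 0.3633 0.028 ]
```

```bash
python3 - <<'E'
from h import *
T=cam('top');S=cam('side')
print('wall foot side',[onplane(S,u,v,0).round(3) for u,v in((75,130),(200,130),(354,132))])
print('wall foot top',[onplane(T,u,v,0).round(3) for u,v in((372,60),(372,200),(374,295))])
y=onplane(S,200,130,0)[1]
for u,v in((372,60),(482,200),(485,312),(468,5),(477,150)):
    o,d=ray(T,u,v); print('top edge',(o+d*(y-o[1])/d[1]).round(3))
s=read_state();im=eyes.get_image('wrist');cv2.imwrite('pics/w0.png',im)
E
```

```text
wall foot side [array([1.047, 0.098, 0.   ]), array([0.672, 0.088, 0.   ]), array([0.206, 0.086, 0.   ])]
wall foot top [array([0.922, 0.107, 0.   ]), array([0.508, 0.112, 0.   ]), array([0.245, 0.111, 0.   ])]
top edge [ 0.949  0.088 -0.054]
top edge [0.476 0.088 0.439]
top edge [0.302 0.088 0.434]
top edge [0.812 0.088 0.425]
top edge [0.557 0.088 0.432]
```

View pics/w0.png

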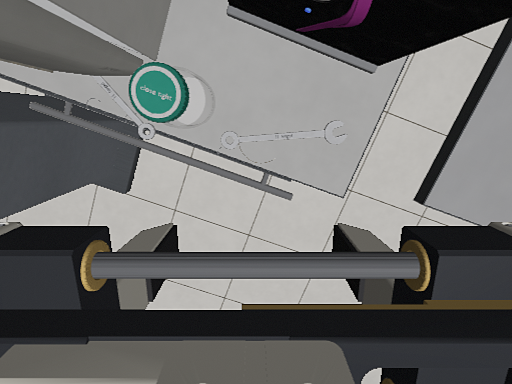

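Emit:
apply_moves --plan '[[[0,0,0],[0,0,60],91.8],[[0,0,0],[0,0,120],91.8],[[0,0,0],[0,0,180],91.8],[[0,0,0],[0,0,240],91.8],[[0,0,0],[0,0,300],91.8],[[0,0,0],[0,0,360],91.8],[[0,0,0],[0,0,420],91.8],[[0,0,0],[0,0,420],91.8],[[0,0,9],[57,48,420],91.8],[[0,0,18],[107,93,420],91.8],[[0,0,27],[152,143,420],91.8],[[0,0,36],[187,198,420],91.8],[[0,0,45],[217,253,420],91.8],[[0,0,54],[242,308,420],91.8],[[0,0,63],[257,368,420],91.8],[[0,0,72],[267,428,420],91.8],[[0,0,81],[272,488,420],91.8],[[0,0,90],[275,548,420],91.8]]'

```text
time: 2.4
ee_pos: [0.4844, -0.0595, 0.6571]
tool_rot: [0.004, 0.572, 0.82, 0.002]
wrist_force: [1.3, 0.7, 0.1]
opening: 0.0917
grasp_force: 0.0
```

Emit:
apply_moves --plan '[[[0,0,9],[0,60,0],91.8],[[0,0,18],[0,120,0],91.8],[[0,0,27],[0,180,0],91.8],[[0,0,36],[0,240,0],91.8],[[0,0,45],[0,300,0],91.8],[[0,0,54],[0,360,0],91.8],[[0,0,62],[0,420,0],91.8],[[0,0,70],[0,470,0],91.8],[[0,0,70],[0,470,-60],91.8],[[0,0,70],[0,470,-120],91.8],[[0,0,70],[0,470,-180],91.8],[[0,0,70],[0,470,-240],91.8],[[0,0,70],[0,470,-300],91.8],[[0,0,70],[0,470,-360],91.8],[[0,0,70],[0,470,-419],91.8],[[0,0,70],[0,470,-419],91.8],[[0,0,70],[0,470,-419],91.8]]'

```text
time: 4.53
ee_pos: [0.4853, 0.4091, 0.2407]
tool_rot: [0.003, 0.001, 1.0, 0.005]
wrist_force: [0.1, 0.3, 0.9]
opening: 0.0916
grasp_force: 0.0
```

```bash
python3 - <<'E'
from h import *
import pickle
s=read_state();im=eyes.get_image('wrist');np.save('w1.npy',im);pickle.dump(s,open('w1.pkl','wb'))
print(s['ee_pos'],s['tool_rot'],s['qpos'].round(2) if hasattr(s['qpos'],'round') else s['qpos'])
cv2.imwrite('pics/w1.png',cv2.resize(im[:260],(800,406),interpolation=cv2.INTER_CUBIC))
E
```

```text
[0.48530285 0.40910196 0.24065339] [3.01611712e-03 7.17564920e-04 9.99982644e-01 5.00992846e-03] [-0.95  0.45  0.24  1.58 -0.12  1.11  0.89]
```

View pics/w1.png

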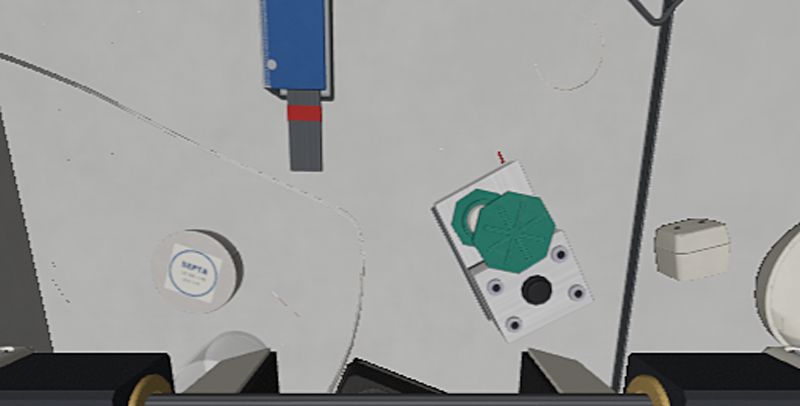

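```bash
python3 - <<'E'
from h import *
import pickle
s=pickle.load(open('w1.pkl','rb'));W=cam('wrist',s);im=np.load('w1.npy')
f=lambda x,y:((x+.5)/1.5625-.5,(y+.5)/1.5625-.5)
for n,z,pts in [('upper',.060,[(593,298),(508,342),(470,268),(555,230)]),('screws',.063,[(560,254),(497,287),(577,293),(514,325)]),('ledge',.028,[(433,208),(517,162)]),('timer',.132,[(513,232)]),('roof',.048,[(265,89),(325,89)]),('blade',.028,[(291,170),(322,170),(288,121),(322,121),(288,106)]),('tin',.026,[(195,270)])]:
    for p in pts: print(n,onplane(W,*f(*p),z).round(4))
hsv=cv2.cvtColor(im,cv2.COLOR_BGR2HSV)
g=cv2.inRange(hsv,(70,100,40),(95,255,255));c=max(cv2.findContours(g,0,1)[0],key=cv2.contourArea)
h=cv2.convexHull(c)[:,0];print('green',h.min(0),h.max(0))
T=cam('top')
P,e=tri(W,f(513,232),T,(205+170/4.4,170+223/4.4));print('tri timer',P,e)
P,e=tri(W,f(306,170),T,(205+383/4.4,170+288/4.4));print('tri tip',P,e)
P,e=tri(W,f(508,342),T,(205+150/4.4-.4,170+75/4.4-.4));print('tri upper',P,e)
print(read_state()['ee_pos'])
E
```

```text
upper [0.496 0.554 0.06 ]
upper [0.5299 0.4939 0.06  ]
upper [0.4735 0.463  0.06  ]
upper [0.4467 0.5216 0.06  ]
screws [0.4631 0.5256 0.063 ]
screws [0.4868 0.4825 0.063 ]
screws [0.4915 0.5406 0.063 ]
screws [0.5155 0.4966 0.063 ]
ledge [0.4332 0.4384 0.028 ]
ledge [0.3999 0.5001 0.028 ]
timer [0.4403 0.4732 0.132 ]
roof [0.3542 0.3229 0.048 ]
roof [0.3541 0.3629 0.048 ]
blade [0.4055 0.3325 0.028 ]
blade [0.4055 0.3554 0.028 ]
blade [0.3716 0.3325 0.028 ]
blade [0.3716 0.357  0.028 ]
blade [0.3616 0.3332 0.028 ]
tin [0.4809 0.2516 0.026 ]
green [289 121] [354 174]
tri timer [0.44007544 0.47128174 0.13855143] 0.0010269275992222475
tri tip [ 0.40435475  0.33800154 -0.00175712] 0.0007734087366676534
tri upper [0.5290518  0.48987778 0.06736181] 0.005509257889541693
[0.48569827 0.40942375 0.24143882]
```

Emit:
apply_moves --plan '[[[0,0,0],[-45,30,-20],91.8],[[0,0,0],[-45,64,-60],91.8],[[0,0,0],[-45,64,-60],91.8],[[0,0,0],[-45,64,-60],91.8]]'

```text
time: 5.08
ee_pos: [0.4409, 0.4726, 0.1807]
tool_rot: [0.003, 0.001, 1.0, 0.005]
wrist_force: [0.5, 0.5, -0.1]
opening: 0.0919
grasp_force: 0.0
```

Emit:
apply_moves --plan '[[[0,0,0],[-1,1,-35],91.8],[[0,0,0],[-1,1,-67],91.8],[[0,0,0],[-1,1,-67],70],[[0,0,0],[-1,1,-67],50],[[0,0,0],[-1,1,-67],35],[[0,0,0],[-1,1,-67],26],[[0,0,0],[-1,1,-67],18],[[0,0,0],[-1,1,-67],18],[[0,0,0],[-1,1,-67],18],[[0,0,0],[-1,1,-67],18]]'

```text
time: 6.32
ee_pos: [0.4386, 0.4736, 0.1117]
tool_rot: [0.002, 0.001, 1.0, 0.004]
wrist_force: [0.0, -0.4, 5.5]
opening: 0.0422
grasp_force: 30.0
```

Emit:
apply_moves --plan '[[[0,0,0],[0,0,20],18],[[0,0,0],[0,0,60],18],[[0,0,0],[-30,30,60],18],[[0,0,0],[-58,75,60],18],[[0,0,0],[-84,125,60],18],[[0,0,0],[-108,176,60],18],[[0,0,0],[-108,176,60],18],[[0,0,0],[-108,176,20],18],[[0,0,0],[-108,176,-10],18],[[0,0,0],[-108,176,-22],18],[[0,0,0],[-108,176,-26],18],[[0,0,0],[-108,176,-26],18]]'

```text
time: 7.82
ee_pos: [0.3308, 0.6497, 0.0863]
tool_rot: [0.002, 0.001, 1.0, 0.005]
wrist_force: [0.3, -0.1, 0.1]
opening: 0.0422
grasp_force: 30.0
```

```bash
python3 - <<'E'
from h import *
s=read_state();print(s['ee_pos'],s['wrist_force'],s['tool_rot'])
im=eyes.get_image('side')[150:290,230:430]
cv2.imwrite('pics/s2.png',cv2.resize(im,None,fx=4,fy=4,interpolation=cv2.INTER_CUBIC))
E
```

```text
[0.33082032 0.64971818 0.08625556] [ 0.26245293 -0.11739307  0.13401632] [2.38976207e-03 8.10042736e-04 9.99985707e-01 4.71356741e-03]
```

View pics/s2.png

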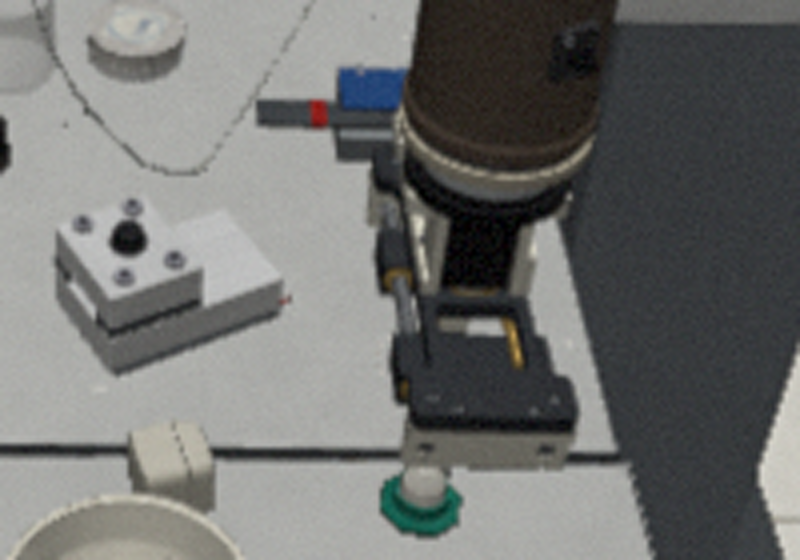

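Emit:
apply_moves --plan '[[[0,0,0],[0,0,-1],18],[[0,0,0],[0,0,-2],18],[[0,0,0],[0,0,-2],18]]'

```text
time: 8.25
ee_pos: [0.3303, 0.6495, 0.0836]
tool_rot: [0.002, 0.001, 1.0, 0.004]
wrist_force: [-0.6, -0.5, 0.1]
opening: 0.0423
grasp_force: 30.0
```

Emit:
apply_moves --plan '[[[0,0,0],[0,0,-0.5],18],[[0,0,0],[0,0,-1],18],[[0,0,0],[0,0,-1],18]]'

```text
time: 8.62
ee_pos: [0.3307, 0.6498, 0.0835]
tool_rot: [0.002, 0.001, 1.0, 0.005]
wrist_force: [-0.6, -2.5, 6.7]
opening: 0.0422
grasp_force: 30.0
```

Emit:
apply_moves --plan '[[[0,0,0],[0,0,0],44],[[0,0,0],[0,0,0],50],[[0,0,0],[0,0,0],65],[[0,0,0],[0,0,0],80],[[0,0,0],[0,0,0],80],[[0,0,0],[0,0,15],80],[[0,0,0],[0,0,60],80],[[0,0,0],[0,0,116],80],[[0,0,0],[10,-60,116],80],[[0,0,0],[20,-120,116],80],[[0,0,0],[30,-180,116],80],[[0,0,0],[40,-240,116],80],[[0,0,0],[53,-300,100],70],[[0,0,0],[53,-306,67],60],[[0,0,0],[53,-306,67],60],[[0,0,0],[53,-306,67],60]]'

```text
time: 10.62
ee_pos: [0.3837, 0.3449, 0.1507]
tool_rot: [0.003, 0.0, 1.0, 0.005]
wrist_force: [-0.1, -0.4, 0.1]
opening: 0.0601
grasp_force: 0.0
```

```bash
python3 - <<'E'
from h import *
s=read_state();W=cam('wrist',s);im=eyes.get_image('wrist');print(s['ee_pos'])
hsv=cv2.cvtColor(im,cv2.COLOR_BGR2HSV)
r=cv2.inRange(hsv,(0,150,80),(8,255,255))|cv2.inRange(hsv,(172,150,80),(180,255,255))
b=cv2.inRange(hsv,(100,120,50),(125,255,255))
for n,m,z in(('red',r,.028),('blue',b,.048)):
    n_,l,st,c=cv2.connectedComponentsWithStats(m);i=1+st[1:,4].argmax();x,y,w,h,a=st[i];print(n,st[i],[onplane(W,u,v,z).round(4) for u,v in((x-.5,y-.5),(x+w-.5,y+h-.5))])
im2=eyes.get_image('side');hs=cv2.cvtColor(im2,cv2.COLOR_BGR2HSV);g=cv2.inRange(hs,(70,100,30),(95,255,255))
n_,l,st,c=cv2.connectedComponentsWithStats(g);print([(q[:].tolist(),cc.round(1).tolist(),onplane(cam('side'),*cc,.104).round(3)) for q,cc in zip(st[1:],c[1:]) if q[4]>15])
cv2.imwrite('pics/w2.png',cv2.resize(im,(800,600)))
E
```

```text
[0.38366472 0.34490305 0.15074133]
red [239 172  26  11 274] [array([0.3609, 0.3322, 0.028 ]), array([0.3712, 0.356 , 0.028 ])]
blue [ 226   12   54  156 7555] [array([0.2385, 0.3254, 0.048 ]), array([0.3538, 0.3676, 0.048 ])]
[([222, 123, 9, 12, 53], [226.4, 129.5], array([0.581, 0.246, 0.104])), ([229, 122, 11, 13, 79], [234.4, 127.5], array([0.56 , 0.235, 0.104])), ([330, 236, 21, 18, 274], [340.2, 244.4], array([0.333, 0.657, 0.104])), ([325, 270, 20, 15, 152], [334.2, 278.2], array([0.355, 0.743, 0.104]))]
```

View pics/w2.png

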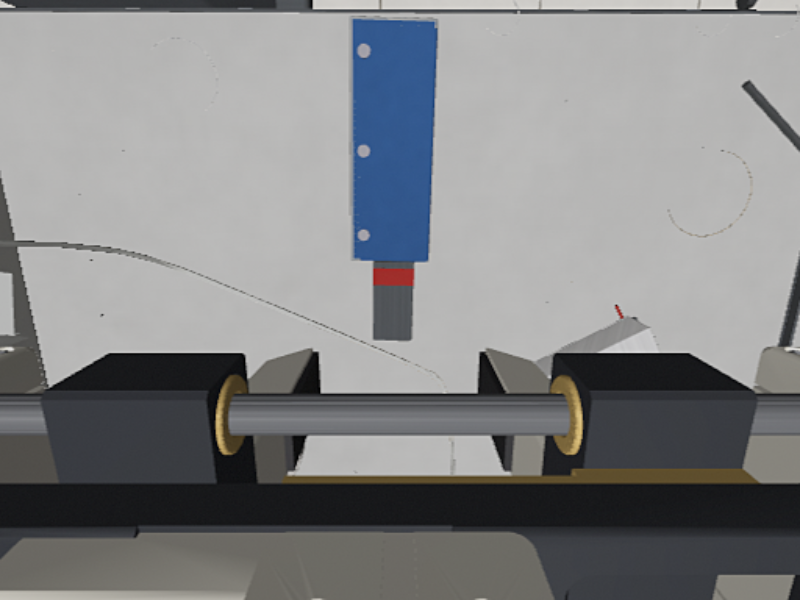

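Emit:
apply_moves --plan '[[[0,0,0],[1,-1,-40],46],[[0,0,0],[1,-1,-80],46],[[0,0,0],[1,-1,-98],46],[[0,0,0],[1,-1,-105],46],[[0,0,0],[1,-1,-105],36],[[0,0,0],[1,-1,-105],28],[[0,0,0],[1,-1,-105],24],[[0,0,0],[1,-1,-105],16],[[0,0,0],[1,-1,-105],16],[[0,0,0],[1,-1,-105],16]]'

```text
time: 11.98
ee_pos: [0.3847, 0.3428, 0.0447]
tool_rot: [0.002, 0.001, 1.0, 0.005]
wrist_force: [1.5, 1.0, 4.2]
opening: 0.0231
grasp_force: 30.0
```

Emit:
apply_moves --plan '[[[0,0,0],[0,0,1],16],[[0,0,0],[0,10,1],16],[[0,0,0],[0,25,1],16],[[0,0,0],[0,40,1],16],[[0,0,0],[0,55,1],16],[[0,0,0],[0,65,1],16],[[0,0,0],[0,65,1],16]]'

```text
time: 12.85
ee_pos: [0.3841, 0.4084, 0.0452]
tool_rot: [0.002, 0.0, 1.0, 0.004]
wrist_force: [-0.2, 0.9, -0.8]
opening: 0.0236
grasp_force: 30.0
```

Emit:
apply_moves --plan '[[[0,0,0],[0,0,20],16],[[0,0,0],[0,0,40],16],[[0,0,9.5],[-4,24,40],16],[[0,0,19],[-8,48,40],16],[[0,0,28.5],[-12,70,40],16],[[0,0,28.5],[-12,70,40],16],[[0,0,28.5],[-12,70,40],16]]'

```text
time: 13.72
ee_pos: [0.3728, 0.4759, 0.0851]
tool_rot: [0.001, -0.244, 0.97, 0.004]
wrist_force: [0.1, 0.0, -1.2]
opening: 0.0233
grasp_force: 30.0
```

```bash
python3 - <<'E'
from h import *
s=read_state();W=cam('wrist',s);im=eyes.get_image('wrist');print(s['ee_pos'],s['tool_rot'])
cv2.imwrite('pics/w3.png',im[:300])
E
```

```text
[0.37277036 0.47585397 0.08514158] [ 7.51487299e-04 -2.43517401e-01  9.69888137e-01  3.96388994e-03]
```

View pics/w3.png

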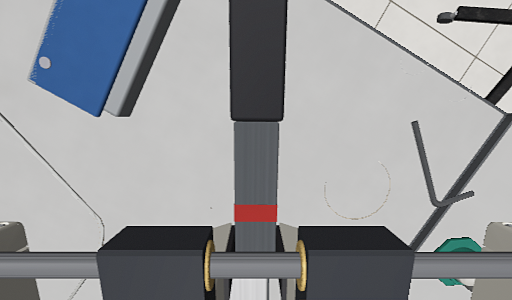

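Emit:
apply_moves --plan '[[[0,0,0],[0,0,-30],16],[[0,0,0],[0,0,-50],16],[[0,0,0],[0,0,-58],16],[[0,0,0],[0,0,-61],16],[[0,0,0],[0,0,-61],16]]'

```text
time: 14.4
ee_pos: [0.3727, 0.4775, 0.0249]
tool_rot: [0.001, -0.245, 0.969, 0.005]
wrist_force: [0.5, -0.4, -0.6]
opening: 0.0232
grasp_force: 30.0
```

Emit:
apply_moves --plan '[[[0,0,0],[0,0,-1],16],[[0,0,0],[0,0,-1.5],16],[[0,0,0],[0,0,-1.5],16]]'

```text
time: 14.78
ee_pos: [0.3725, 0.4776, 0.0232]
tool_rot: [0.001, -0.245, 0.969, 0.005]
wrist_force: [0.2, 0.3, 0.5]
opening: 0.0232
grasp_force: 30.0
```

Emit:
apply_moves --plan '[[[0,0,0],[0,0,0],28],[[0,0,0],[0,0,0],40],[[0,0,0],[0,0,0],46],[[0,0,0],[0,0,20],46],[[0,0,0],[0,0,50],46],[[0,0,0],[-45,-24,60],50],[[0,0,0],[-91,-49,60],50],[[0,0,0],[-91,-49,60],50],[[0,0,0],[-91,-49,60],50]]'

```text
time: 15.9
ee_pos: [0.2818, 0.429, 0.0833]
tool_rot: [0.001, -0.246, 0.969, 0.005]
wrist_force: [0.7, 0.0, 0.5]
opening: 0.0498
grasp_force: 0.0
```

```bash
python3 - <<'E'
from h import *
s=read_state();W=cam('wrist',s);im=eyes.get_image('wrist');print(s['ee_pos'])
a=im[:260];t=eyes.get_image('top')[160:300,200:330]
t=cv2.resize(t,(0,0),fx=3.5,fy=3.5,interpolation=cv2.INTER_CUBIC)[:490]
o=np.zeros((490,800,3),np.uint8);o[:t.shape[0],:t.shape[1]]=t;b=cv2.resize(a,(340,173));o[:173,460:800]=b
cv2.imwrite('pics/c4.png',o)
E
```

```text
[0.28181289 0.42900002 0.08326663]
```

View pics/c4.png

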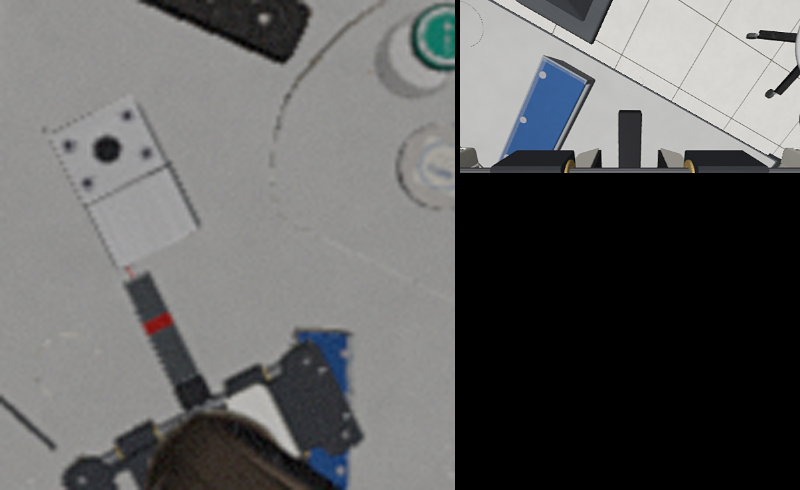

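Emit:
apply_moves --plan '[[[0,0,0],[0,0,-30],50],[[0,0,0],[0,0,-50],50],[[0,0,0],[0,0,-58],50],[[0,0,0],[0,0,-58],40],[[0,0,0],[0,0,-58],32],[[0,0,0],[0,0,-58],26],[[0,0,0],[0,0,-58],18],[[0,0,0],[0,0,-58],18],[[0,0,0],[0,0,-58],18]]'

```text
time: 17.12
ee_pos: [0.2816, 0.429, 0.0255]
tool_rot: [0.001, -0.246, 0.969, 0.005]
wrist_force: [-0.8, 0.2, 6.3]
opening: 0.0259
grasp_force: 30.0
```

```bash
cat > meas.py <<'E'
from h import *
def blade(zt):
    T=cam('top');im=eyes.get_image('top');hsv=cv2.cvtColor(im,cv2.COLOR_BGR2HSV).astype(int)
    r=((hsv[...,0]<8)|(hsv[...,0]>172))&(hsv[...,1]>140)&(hsv[...,2]>60); r[:, :180]=0;r[:, 300:]=0;r[:170]=0;r[300:]=0
    n,l,st,c=cv2.connectedComponentsWithStats(r.astype(np.uint8));i=1+st[1:,4].argmax()
    pr=onplane(T,*c[i],zt)
    g=((im.max(2)<110)&(hsv[...,1]<90)).astype(np.uint8)
    return st[i],pr,im,g,T
if __name__=='__main__':
    s=read_state();print(s['ee_pos'])
    st,pr,im,g,T=blade(.006);print(st,pr)
    # blade dark pixels between tip and handle, in a window ahead of band
    a=np.array([np.cos(np.radians(28.5)),np.sin(np.radians(28.5))]);nn=np.array([-a[1],a[0]])
    v,u=np.nonzero(g);P=np.array([onplane(T,x,y,.006)[:2] for x,y in zip(u,v)])-pr[:2]
    A=P@a;N=P@nn;k=(np.abs(N)<.025)&(A>-.03)&(A<.06);print('tip ahead',np.percentile(A[k&(np.abs(N)<.008)],99.5))
    for lo,hi in((-.028,-.018),(-.018,-.008),(.008,.018),(.018,.028),(.028,.036)):
        q=k&(A>lo)&(A<hi);print(lo,q.sum(),N[q].mean(),N[q].min(),N[q].max())
E
python3 meas.py
```

```text
[0.2815734  0.42895209 0.02552253]
[241 249   8   6  28] [0.3568587  0.46948312 0.006     ]
tip ahead 0.03859727737600286
-0.028 32 -0.0008675347752388173 -0.011367923929080247 0.010759346378595953
-0.018 32 -0.00026285881714933576 -0.011482275979484287 0.010713793711650375
0.008 31 -0.00039731134267927533 -0.011711697231356833 0.010531107781174569
0.018 29 9.260929759328595e-07 -0.010568633045124043 0.010439478615939806
0.028 24 -0.0009097884554780983 -0.011884393633603328 0.010347657852775976
```

Emit:
apply_moves --plan '[[[0,0,0],[0,0,15],18],[[0,0,0],[0,0,42],18],[[0,0,0],[14,-26,42],18],[[0,0,0],[32,-16,42],18],[[0,0,0],[49,-7,42],18],[[0,0,0],[49,-7,42],18],[[0,0,0],[49,-7,32],18],[[0,0,0],[49,-7,32],18]]'

```text
time: 18.18
ee_pos: [0.329, 0.4205, 0.056]
tool_rot: [-0.0, -0.246, 0.969, 0.004]
wrist_force: [0.4, -0.2, -0.8]
opening: 0.0258
grasp_force: 30.0
```

```bash
python3 - <<'E'
from meas import *
s=read_state();print(s['ee_pos'],s['tool_rot'],s['wrist_force'])
st,pr,im,g,T=blade(.038);print(st,pr)
a=np.array([np.cos(np.radians(28.5)),np.sin(np.radians(28.5))]);nn=np.array([-a[1],a[0]])
print('band along,lat',pr[:2]@a,pr[:2]@nn)
# profile of brightness across, upper jaw top (z .06) and blade (z .038), ledge (z .028)
gray=cv2.cvtColor(im,cv2.COLOR_BGR2GRAY).astype(np.float32)
def prof(al,z,lats):
    pts=np.array([proj(T,np.append(al*a+l*nn,z)) for l in lats],np.float32)
    return cv2.remap(gray,pts[:,:1],pts[:,1:],1)[:,0].astype(int)
L=np.arange(.165,.262,.003);print((L*1000).astype(int).tolist())
for al,z in((.60,.034),(.61,.034),(.63,.028),(.66,.06),(.675,.06),(.695,.06)): print(al,prof(al,z,L).tolist())
A=np.arange(.57,.72,.003);print((A*1000).astype(int).tolist())
pts=np.array([proj(T,np.append(x*a+.213*nn,.034)) for x in A],np.float32);print(cv2.remap(gray,pts[:,:1],pts[:,1:],1)[:,0].astype(int).tolist())
E
```

```text
[0.32903355 0.42045888 0.05597364] [-1.24646026e-05 -2.45860356e-01  9.69297671e-01  3.83543201e-03] [ 0.39735828 -0.20180556 -0.78478153]
[245 232   8   7  30] [0.40398949 0.46010056 0.038     ]
band along,lat 0.5745738862291995 0.21157712332084977
[165, 168, 171, 174, 177, 180, 183, 186, 189, 192, 195, 198, 201, 204, 207, 210, 213, 216, 219, 222, 225, 228, 231, 234, 237, 240, 243, 246, 249, 252, 255, 258, 261]
0.6 [148, 147, 149, 144, 113, 120, 157, 159, 158, 159, 164, 153, 103, 67, 59, 62, 63, 60, 60, 92, 145, 163, 161, 162, 164, 161, 161, 161, 142, 136, 147, 147, 146]
0.61 [147, 147, 149, 144, 115, 122, 158, 161, 160, 159, 161, 144, 98, 60, 58, 53, 61, 60, 61, 88, 149, 162, 161, 160, 163, 160, 160, 161, 138, 141, 148, 148, 145]
0.63 [146, 149, 152, 140, 111, 130, 160, 161, 159, 159, 161, 160, 158, 158, 157, 157, 157, 157, 158, 159, 159, 158, 158, 159, 159, 159, 159, 161, 145, 135, 148, 149, 148]
0.66 [150, 146, 150, 149, 123, 124, 149, 118, 92, 117, 148, 157, 155, 158, 158, 156, 156, 156, 154, 157, 156, 156, 150, 132, 100, 88, 123, 149, 146, 145, 150, 148, 147]
0.675 [148, 147, 148, 145, 124, 136, 160, 159, 158, 158, 159, 160, 154, 99, 36, 28, 34, 34, 27, 49, 108, 152, 159, 157, 158, 157, 160, 156, 136, 144, 147, 148, 148]
0.695 [146, 150, 149, 148, 137, 151, 162, 151, 144, 148, 148, 161, 160, 160, 158, 161, 159, 159, 158, 159, 158, 159, 158, 153, 145, 134, 151, 157, 150, 147, 149, 151, 151]
[570, 573, 576, 579, 582, 585, 588, 591, 594, 597, 600, 603, 606, 609, 612, 615, 618, 621, 624, 627, 630, 633, 636, 639, 642, 645, 648, 651, 654, 657, 660, 663, 666, 669, 672, 675, 678, 681, 684, 687, 690, 693, 696, 699, 702, 705, 708, 711, 714, 717, 720]
[62, 57, 59, 60, 65, 64, 59, 60, 60, 62, 63, 62, 61, 59, 71, 121, 161, 159, 158, 158, 157, 159, 158, 159, 146, 127, 153, 157, 157, 158, 158, 153, 85, 31, 30, 30, 32, 28, 51, 120, 159, 162, 160, 158, 157, 150, 140, 147, 147, 148, 148]
```

Emit:
apply_moves --plan '[[[0,0,0],[-1,2,0],18],[[0,0,0],[-1,2,-1.5],18],[[0,0,0],[-1,2,-2],18],[[0,0,0],[-1,2,-2],18]]'

```text
time: 18.73
ee_pos: [0.3293, 0.4234, 0.0549]
tool_rot: [0.001, -0.245, 0.969, 0.005]
wrist_force: [-0.1, -0.1, -1.7]
opening: 0.0256
grasp_force: 30.0
```

Emit:
apply_moves --plan '[[[0,0,0],[0,0,-1],18],[[0,0,0],[0,0,-1.5],18],[[0,0,0],[0,0,-1.5],18]]'

```text
time: 19.1
ee_pos: [0.3294, 0.4234, 0.0534]
tool_rot: [0.001, -0.245, 0.969, 0.005]
wrist_force: [0.1, -0.7, -0.2]
opening: 0.0256
grasp_force: 30.0
```

Emit:
apply_moves --plan '[[[0,0,0],[0,0,-0.5],18],[[0,0,0],[0,0,-1],18],[[0,0,0],[0,0,-1],18]]'

```text
time: 19.48
ee_pos: [0.3293, 0.4234, 0.0525]
tool_rot: [0.001, -0.246, 0.969, 0.005]
wrist_force: [-1.9, -1.2, 1.9]
opening: 0.0259
grasp_force: 30.0
```

Emit:
apply_moves --plan '[[[0,0,0],[0,0,1],18],[[0,0,0],[8.8,4.8,1],18],[[0,0,0],[17.6,9.5,1],18],[[0,0,0],[22,12,1],18],[[0,0,0],[26.4,14.3,1],18],[[0,0,0],[31.6,17.2,1],18],[[0,0,0],[31.6,17.2,1],18]]'

```text
time: 20.35
ee_pos: [0.3617, 0.4411, 0.0535]
tool_rot: [0.002, -0.245, 0.969, 0.005]
wrist_force: [0.7, 0.7, 0.5]
opening: 0.0257
grasp_force: 30.0
```

Emit:
apply_moves --plan '[[[0,0,0],[8.8,4.8,0],18],[[0,0,0],[17.6,9.5,0],18],[[0,0,0],[23,12.5,0],18],[[0,0,0],[26.6,14.4,0],18],[[0,0,0],[26.6,14.4,0],18]]'

```text
time: 20.98
ee_pos: [0.388, 0.4552, 0.0535]
tool_rot: [0.001, -0.245, 0.969, 0.005]
wrist_force: [-1.7, 0.0, 3.2]
opening: 0.0259
grasp_force: 30.0
```

```bash
cat > chk.py <<'E'
from meas import *
s=read_state();print(s['ee_pos'],s['wrist_force'])
a=np.array([np.cos(np.radians(28.5)),np.sin(np.radians(28.5))]);nn=np.array([-a[1],a[0]])
T=cam('top');S=cam('side')
for n,KC in(('top',T),('side',S)):
    im=eyes.get_image(n);h=im.astype(int)
    for lat in(.208,.214,.220):
        A=np.arange(.60,.665,.0025);pts=np.array([proj(KC,np.append(x*a+lat*nn,.034)) for x in A],np.float32)
        c=cv2.remap(im,pts[:,:1],pts[:,1:],1)[:,0].astype(int)
        print(n,lat,[(int(x*1e4),int(p[2]-p[1]),int(p[1])) for x,p in zip(A,c)])
E
python3 chk.py
```

```text
[0.38799181 0.45523121 0.0534962 ] [-1.74625207  0.03087024  3.18279686]
top 0.208 [(6000, 11, 48), (6024, 10, 50), (6049, 7, 49), (6074, 7, 43), (6099, 5, 43), (6124, 3, 48), (6149, 5, 41), (6174, 3, 49), (6199, 4, 43), (6224, 4, 40), (6249, 4, 39), (6274, 4, 35), (6299, 1, 41), (6324, -4, 58), (6349, 6, 61), (6374, 47, 46), (6399, 93, 31), (6424, 69, 53), (6449, 10, 122), (6474, -2, 158), (6499, -1, 164), (6524, 0, 163), (6549, 0, 161), (6574, 1, 161), (6599, 0, 162), (6624, 0, 160), (6649, 0, 152)]
top 0.214 [(6000, 10, 51), (6024, 6, 48), (6049, 8, 46), (6074, 10, 39), (6099, 8, 37), (6124, 6, 35), (6149, 5, 34), (6174, 4, 36), (6199, 2, 46), (6224, 0, 60), (6249, -2, 66), (6274, -4, 65), (6299, 0, 61), (6324, -5, 64), (6349, 4, 63), (6374, 42, 52), (6399, 89, 36), (6424, 65, 57), (6449, 12, 121), (6474, -2, 158), (6499, 0, 163), (6524, 2, 161), (6549, 1, 160), (6574, 0, 162), (6599, 2, 162), (6624, 1, 156), (6649, 0, 117)]
top 0.22 [(6000, 8, 47), (6024, 11, 44), (6049, 9, 40), (6074, 7, 37), (6099, 6, 35), (6124, 6, 34), (6149, 7, 35), (6174, 3, 43), (6199, -1, 57), (6224, -3, 
[... 941 characters left out ...]
, 93), (6299, -2, 144), (6324, -1, 166), (6349, 1, 143), (6374, 1, 92), (6399, 0, 76), (6424, 0, 94), (6449, 2, 116), (6474, 0, 151), (6499, 0, 173), (6524, 1, 175), (6549, 0, 175), (6574, -1, 179), (6599, -1, 179), (6624, -1, 178), (6649, -2, 175)]
side 0.22 [(6000, -4, 67), (6024, -4, 63), (6049, -4, 63), (6074, -5, 64), (6099, -6, 64), (6124, -4, 64), (6149, -4, 64), (6174, -3, 65), (6199, -3, 62), (6224, -3, 59), (6249, -4, 66), (6274, -1, 95), (6299, -1, 153), (6324, -2, 177), (6349, -1, 152), (6374, -1, 120), (6399, 1, 110), (6424, 2, 99), (6449, 0, 100), (6474, 0, 125), (6499, -1, 163), (6524, -1, 177), (6549, -1, 177), (6574, 0, 178), (6599, -1, 178), (6624, 0, 177), (6649, -2, 178)]
```

Emit:
apply_moves --plan '[[[0,0,0],[0.9,0.5,0],18],[[0,0,0],[0.9,0.5,-0.7],18],[[0,0,0],[0.9,0.5,-0.7],18],[[0,0,0],[0.9,0.5,-0.7],28],[[0,0,0],[0.9,0.5,-0.7],34],[[0,0,0],[0.9,0.5,-0.7],46],[[0,0,0],[0.9,0.5,-0.7],46],[[0,0,0],[0.9,0.5,15],46],[[0,0,0],[0.9,0.5,55],46],[[0,0,0],[0.9,0.5,110],46],[[0,0,0],[-30,-20,160],46],[[0,0,0],[-60,-40,200],46],[[0,0,0],[-60,-40,200],46]]'

```text
time: 22.7
ee_pos: [0.3267, 0.4154, 0.258]
tool_rot: [0.003, -0.246, 0.969, 0.007]
wrist_force: [0.7, 1.2, -0.2]
opening: 0.0456
grasp_force: 0.0
```

```bash
python3 chk.py | grep -v side; python3 - <<'E'
from h import *
for n in('side','wrist'):
    s=read_state();im2=eyes.get_image(n);hs=cv2.cvtColor(im2,cv2.COLOR_BGR2HSV);g=cv2.inRange(hs,(70,100,30),(95,255,255))
    n_,l,st,c=cv2.connectedComponentsWithStats(g);print(n,[(q.tolist(),onplane(cam(n,s),*cc,.104).round(3)) for q,cc in zip(st[1:],c[1:]) if q[4]>15])
S=cam('side')
im=eyes.get_image('side')
# side-view lower/upper silhouette of handle: column profile at gauge x=-60 & -20
a=np.array([.8788,.4772]);nn=np.array([-a[1],a[0]])
for al in(.53,.56,.585):
    print(al,[(z,cv2.getRectSubPix(im,(1,1),tuple(map(float,proj(S,np.append(al*a+.227*nn,z/1000)))))[0,0].tolist()) for z in range(12,58,4)])
E
```

```text
[0.32667796 0.41544744 0.25799706] [ 0.71222144  1.1517907  -0.20319194]
top 0.208 [(6000, 1, 56), (6024, -3, 57), (6049, -5, 61), (6074, -4, 61), (6099, -4, 61), (6124, -3, 62), (6149, -3, 54), (6174, -4, 62), (6199, -1, 56), (6224, -4, 57), (6249, -4, 57), (6274, 0, 59), (6299, -2, 59), (6324, -4, 59), (6349, 6, 58), (6374, 45, 44), (6399, 90, 31), (6424, 63, 53), (6449, 10, 119), (6474, -2, 155), (6499, -1, 160), (6524, 0, 158), (6549, 0, 155), (6574, 1, 158), (6599, 1, 158), (6624, 0, 156), (6649, 1, 147)]
top 0.214 [(6000, -2, 60), (6024, -1, 60), (6049, -2, 60), (6074, -2, 60), (6099, -3, 61), (6124, -4, 60), (6149, -7, 65), (6174, -6, 64), (6199, -4, 64), (6224, -3, 64), (6249, -4, 63), (6274, -3, 61), (6299, -2, 59), (6324, -6, 60), (6349, 3, 60), (6374, 42, 48), (6399, 90, 31), (6424, 67, 54), (6449, 12, 116), (6474, -3, 154), (6499, 0, 159), (6524, 1, 157), (6549, 2, 155), (6574, 1, 157), (6599, 0, 160), (6624, 1, 152), (6649, 1, 113)]
top 0.22 [(6000, -1, 62), (6024, -3, 62), (6049, -5, 63), (6074, -6, 63), (6099, -2, 61), (6124, -2, 57), (6149, -4, 62), (6174, -3, 58), (6
[... 657 characters left out ...]
 157, 156]), (24, [91, 94, 93]), (28, [32, 34, 33]), (32, [9, 8, 9]), (36, [13, 12, 18]), (40, [19, 17, 21]), (44, [30, 29, 27]), (48, [36, 36, 33]), (52, [80, 80, 80]), (56, [135, 138, 137])]
0.56 [(12, [154, 157, 157]), (16, [156, 158, 160]), (20, [146, 149, 148]), (24, [92, 93, 92]), (28, [29, 30, 29]), (32, [11, 15, 13]), (36, [10, 13, 10]), (40, [21, 22, 21]), (44, [36, 34, 34]), (48, [38, 34, 35]), (52, [34, 32, 31]), (56, [33, 33, 32])]
0.585 [(12, [180, 180, 180]), (16, [179, 180, 179]), (20, [169, 170, 169]), (24, [101, 105, 104]), (28, [40, 38, 41]), (32, [9, 7, 8]), (36, [5, 6, 5]), (40, [19, 15, 18]), (44, [36, 34, 36]), (48, [37, 36, 34]), (52, [36, 34, 34]), (56, [31, 33, 31])]
```

```bash
python3 -c "
from cell import ticket
print(ticket.close_job())"
```

```text
the job is handed in; nothing more can be done
None
```

The job is handed in at about 23 s on the robot's clock: the timer stands upright on the bench, the gauge rests level in the gap with the mouth about 6 mm into the 10 mm red band (by the top camera), and the jar, tin and adapter were never touched; no verdict came back.

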